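Open out the folding bamboo tray rack

TASK

Open out the folded bamboo tray rack so that the washed tumblers can be set on it to drain: put the fingertips under the projecting edge of its upper leaf, push the leaf up and over its spine, and ease it down until it lies flat on the counter on the other side. Only push it with the fingers, gently and without slapping it over; do not pinch the leaf or pull it by its runners, and do not lift the rack or shift it from its place. Leave the teapot, the two tumblers and the rice pot alone.

Things in the scene. Friction and masses are not known exactly. Their poses are not given: they have to be found in the camera images.
- rack: Lower leaf of the folding slatted bamboo rack, 0.6 kg, loose on the counter on rubber feet. Origin on the counter under mid-spine; z up, x along the spine, y from the spine to the folded side. 220 mm along x, slats from y = 8 to 145 mm, their tops 36 mm up; two runners below, x = +-94 mm, y = -25 to 140 mm. The upper leaf opens out onto the -y side, where 180 mm of counter is free.
- spine (a point): Middle of the spine, the dowel about which the upper leaf turns; 37 mm above the counter, axes as rack (x along the spine).
- leaf (a joint): Upper leaf's angle about the spine: 0 = folded flat on the lower leaf, 1.57 = upright, 3.14 = flat on its own runners on the counter at the rack's -y side. Starts between 0 and 0.3 rad. The dowel is snug: the leaf (0.27 kg) stays at any angle where it is left; about 3 to 4 N at its edge raises it, about 0.5 to 2 N pushes it down on the other side.
- lip (a point): Middle of the upper leaf's free edge, on the slatted face, 175 mm from the spine. Axes: x along the spine, y from spine to this edge, z out of the outer face (up when folded). Folded, the slatted face looks down and the edge juts 30 mm past the lower leaf, 38 mm above bare counter: a fingertip tilted some 45 degrees goes under. Upright, the face looks to the rack's +y; opened out, up, 36 mm high.
- leaf_slats: The seven slats of the upper leaf (pale bamboo, 220 mm along x, from 8 to 175 mm from the spine, 7 mm thick): the face to push on, from below at first and from above at the end. Origin on the spine at mid-length, axes as lip; the slats fill z = 1 to 8 mm.
- leaf_back: The outer side of the upper leaf (darker bamboo): 5 mm backing strips on the slats, z = 8 to 13 mm, and two runners 14 mm wide at x = -70 and +70 mm, standing up to z = 37 mm, from y = 15 to 138 mm; they carry the leaf when it is opened out. Origin and axes as leaf_slats. Not to be pulled.
- teapot: White porcelain teapot with lid and a blue line, body 120 mm in diameter, 130 mm high, spout and handle reaching 100 mm from its axis; origin under its centre. Stands beyond the place where the leaf comes to lie. Leave alone.
- tumbler_a: Glass tumbler, 70 mm across the rim, 105 mm high; origin under its centre. Stands past the +x end of the rack. Leave alone.
- tumbler_b: Glass tumbler like the first, next to it. Leave alone.
- rice_pot: Small aluminium rice pot with lid, 140 mm in diameter (two side loops reach 96 mm from its axis), 117 mm high; origin under its centre. Stands past the +x end of the rack. Leave alone.

How it is judged:
On the way, in this order (a step that is already met when the one before it is completed fails the run):
1. the upper leaf is pushed up until it stands about upright (value of joint leaf above 1.4 rad), for 0.05 s.
2. the upper leaf lies flat on the other side of the spine (value of joint leaf above 3.08 rad), for 0.2 s.
At the end, for the whole second after the job is handed in: The upper leaf lies flat on the far side of the spine (leaf angle above 3.08 rad, its free edge within about 10 mm of its resting height) and is at rest; the rack stands level on its feet within 40 mm of where it was; the teapot, tumblers and rice pot stand upright within 20 mm of where they were (value of joint leaf above 3.08 rad and velocity of joint leaf between -0.05 and 0.05 rad/s and distance of rack from where it was at the start of the episode below 0.04 m and angle between rack's own z axis and vertical below 0.04 rad and height (world z) of lip below 0.05 m and linear speed of rack below 0.02 m/s and distance of each of teapot, tumbler_a, tumbler_b, rice_pot from where it was at the start of the episode below 0.02 m and angle between each of teapot, tumbler_a, tumbler_b, rice_pot's own z axis and vertical below 0.15 rad); the robot touches nothing.
It fails at once if the leaf is pinched (fingers bearing on its slatted face and its outer side at once), or pulled up by its runners or outer side instead of being pushed from below ((contact force between the fingers and leaf_slats above 1.5 N and contact force between the fingers and leaf_back above 1.5 N) or (value of joint leaf between 0.6 and 1.4 rad and contact force between the fingers and leaf_back above 2 N)).
It fails at once if the rack is lifted or tipped off the counter (height (world z) of rack above 0.015 m or angle between rack's own z axis and vertical above 0.12 rad).
It fails at once if the leaf is slapped over (faster than 3 rad/s) or the rack pressed with more than 40 N (velocity of joint leaf above 3 rad/s or contact force between the fingers and rack above 40 N).
It fails at once if the rack is pushed with the arm or the gripper's body instead of the fingers (contact force between the arm and rack above 3 N).
It fails at once if the teapot, a tumbler or the rice pot is pushed or tipped (distance of any of teapot, tumbler_a, tumbler_b, rice_pot from where it was at the start of the episode above 0.02 m or angle between any of teapot, tumbler_a, tumbler_b, rice_pot's own z axis and vertical above 0.2 rad).
It also fails if it takes over 58 s, if anything falls off the work surface, if the arm or the gripper's body presses on something with over 40 N, if the wrist force passes 120 N, or if a joint passes its speed limit or range.

ROBOT

A 7-joint arm with a two-finger parallel gripper is mounted at the origin on the work surface. World frame = base frame: x ahead of the robot, y to its left, z up, the work surface at z = 0. Lengths are in m, angles in rad, forces in N, time in s.
With the tool pointing down it reaches from about 0.35 to 0.9 m from the base axis. Payload 8.1 kg.
Tool frame: the origin (TCP) lies at the centre of the arm's flange, where the gripper is bolted on; the fingertips stand 178 mm ahead of it and the grasp point (between the pads) lies 159 mm ahead of it; z points along the fingers, y is the direction in which the jaws open and shut (so a half turn about z gives the same grasp; the last joint's range is limited). The gripper opens to 92 mm and grips with 3 to 60 N. Pads are 19 mm wide; open, the fingers measure 130 mm over their backs; the gripper's body (75 mm by 190 mm) begins 47 mm behind the grasp point.
Start: joints at [-1.361, 0.434, 0.025, 1.573, -0.012, 1.134, -0.075], TCP at [0.192, 0.595, 0.405] pointing down, gripper open.
Joint ranges: [-2.62, 2.62], [-0.44, 2.09], [-1.27, 1.32], [0.08, 2.57], [-1.32, 4.46], [0.12, 2], [-2.74, 2.74]. Speed limits (rad/s): [2.22, 2.22, 3.01, 3.01, 3.14, 3.14, 3.14].

INTERFACE

Orientations are given as a rotation vector (axis times angle).
In Python, from cell import arm gives the robot as it stands. The module is installed in compiled form; this text tells all that it offers.
- The arm moves only by the tool move_arm, never from a script. Its argument "steps" is a list of rows, each a list of 4 numbers: the shift along the tool's x, y, z in mm, then the turn about the tool's z in rad. In form: [[x, y, z, twist], ...]. A call has 1 to 20 rows; each row is the pose to reach, as a shift and turn from the pose commanded when the call began, along the tool's axes at that moment; what a row does not reach only later rows make up. A row lasts 1/8 s, in which the tool goes at most 62.5 mm and 10.7 degrees, less where a joint would pass 70% of its speed; a pose out of reach is approached as far as the arm can. A call with a gripper value outside its range is refused whole. "grip" is the finger opening in mm, from 0 to 91.8, set as the call begins (left out, the last holds). The fingers move at their own pace and stop on an object; "grip_force" is the grip in N (left out, the last holds). Time passes only in rows, so rows that repeat a pose let the fingers close. It gives the time, the measured TCP pose, the force and the opening at its end, in the units of the state.
- arm.observe(): the state, without advancing time (a new reading comes with each control period).
- arm.get_image(name): name is "scene" or "side" or "wrist"; returns the picture (400x640x3 uint8, red, green, blue); there is no depth.
- arm.camera_info(name): a dict with "mtx" (3x3 intrinsics, pixels), "dist_coeffs" ([k1, k2, p1, p2, k3] as OpenCV has them; the pictures are not rectified), "pose" (4x4, takes a point from camera to world coordinates); the wrist camera has in their place "T_tool_cam" (4x4, takes a point from camera to tool coordinates, whose origin is the TCP and whose axes are the flange's). Camera axes: x right, y down, z forward; pixel columns grow to the right and rows downward; lengths in m; the calibration is good to about 2 mm. A picture is of the moment at which its call begins: read the wrist's pose just before it. camera_info takes no time and is no camera call.
- arm.sign_off(): hands the job in, once; it reports no verdict.
The state is a dict: "clock": time; "joints": joint angles; "dq": joint speeds; "joint_efforts": joint torques, N m; "position": TCP position; "ee_rot": TCP orientation; "force": force on the tool from outside, world axes, zero at the start; "ft_torque": the same for the moment, N m; "width": opening from 0.0 (shut) to 1.0 (fully open).
Only numpy, scipy, OpenCV 4.12 (cv2) and the standard library are available. Lean on these libraries where they do the work, as an engineer would, in place of code of your own. Each camera call takes 0.05 s, during which the arm holds its last target.

## Working session

There is one attempt and no reset: what is moved stays moved. The work goes in short steps, Python scripts to look and compute and a tool call to move; the robot and the scene stay as the last step left them, time stands still between calls to the robot, and variables do not carry over. Pictures are saved under pics/ and viewed, and the job is handed in when it is done.

Besides the shell and the picture viewer there is one more tool, called after "Request:" as name([rows], argument=value, ...), one row to a line, values as JSON. move_arm: Moves the arm, as the interface text tells. Its arguments: {"type":"object","properties":{"steps":{"type":"array"},"grip":{"type":"number"},"grip_force":{"type":"number"}},"required":["steps"]}

```bash
mkdir -p pics
python3 - <<'E'
from cell import arm
import cv2,numpy as np
s=arm.observe();print(s)
for n in ["scene","side","wrist"]:
    im=arm.get_image(n);cv2.imwrite(f"pics/{n}0.png",im[:,:,::-1])
    print(n,arm.camera_info(n))
E
```

```text
{'clock': 0.0, 'joints': array([-1.3606231 ,  0.43524214,  0.0249582 ,  1.57411338, -0.01159434,
        1.13398953, -0.07509745]), 'dq': array([-1.89156294e-04, -4.18123641e-04, -4.61636644e-05,  7.16596283e-04,
        1.56874415e-03,  4.98190572e-05,  1.93133229e-03]), 'joint_efforts': array([-4.48795718e-04, -6.67844152e+01,  9.84706990e-01, -3.14461577e+01,
       -6.06430555e-02,  4.31045028e-02,  1.57112772e-04]), 'position': array([0.19226368, 0.594446  , 0.40392637]), 'ee_rot': array([-4.89366265e-01, -3.10313576e+00,  2.51954474e-03]), 'force': array([-0.22895473,  0.58175669, -0.09147527]), 'ft_torque': array([-0.06139445,  0.01147618,  0.00810796]), 'width': 0.9983162079277489}
scene {'mtx': array([[502.72745426,   0.        , 318.21579536],
       [  0.        , 502.72745426, 202.23671845],
       [  0.        ,   0.        ,   1.        ]]), 'dist_coeffs': array([-0.06119256,  0.        ,  0.        ,  0.        ,  0.        ]), 'pose': array([[-0.35198253,  0.74208223, -0.57045794,  1.30284564],
       [ 0.93598309,  0.2833676 , -0.2088982 ,  0.22695965],
       [ 0.00
[... 530 characters left out ...]
, -0.681738  ,  0.84134168],
       [ 0.        ,  0.        ,  0.        ,  1.        ]])}
wrist {'mtx': array([[345.81442625,   0.        , 320.40263687],
       [  0.        , 345.81442625, 197.47770348],
       [  0.        ,   0.        ,   1.        ]]), 'dist_coeffs': array([0.01291231, 0.        , 0.        , 0.        , 0.        ]), 'T_tool_cam': array([[ 1.70089899e-03, -9.69136946e-01, -2.46517112e-01,
         6.52735830e-02],
       [ 9.99998533e-01,  1.69831014e-03,  2.23113888e-04,
         1.06554178e-03],
       [ 2.02434599e-04, -2.46517130e-01,  9.69138413e-01,
         2.09448797e-02],
       [ 0.00000000e+00,  0.00000000e+00,  0.00000000e+00,
         1.00000000e+00]])}
```

View pictures.

View pics/scene0.png

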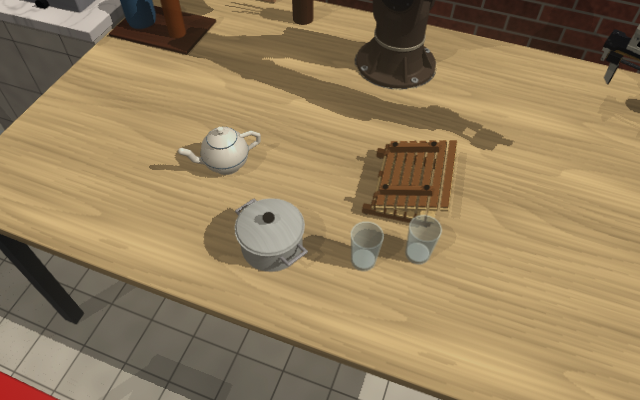

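View pics/side0.png

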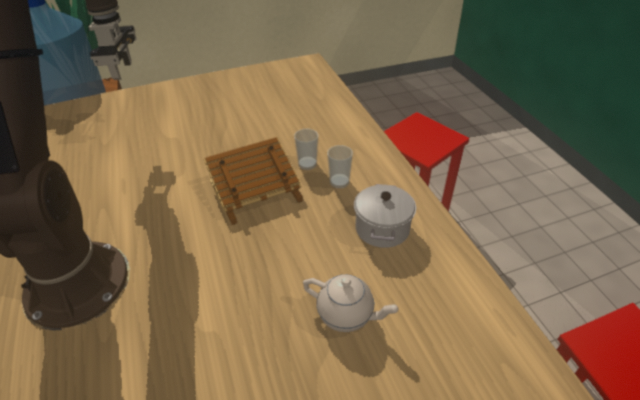

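View pics/wrist0.png

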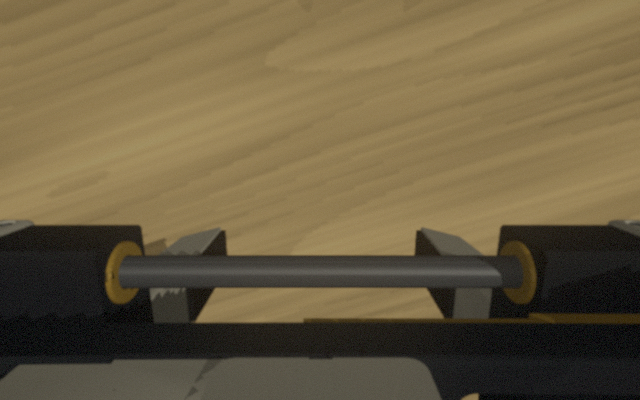

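Run:
```python
import cv2
a=cv2.imread("pics/scene0.png")[125:245,350:470];cv2.imwrite("pics/sc_crop.png",cv2.resize(a,None,fx=5,fy=5,interpolation=cv2.INTER_CUBIC))
a=cv2.imread("pics/side0.png")[125:235,195:315];cv2.imwrite("pics/sd_crop.png",cv2.resize(a,None,fx=5,fy=5,interpolation=cv2.INTER_CUBIC))
```

```text
(no output)
```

View pics/sc_crop.png

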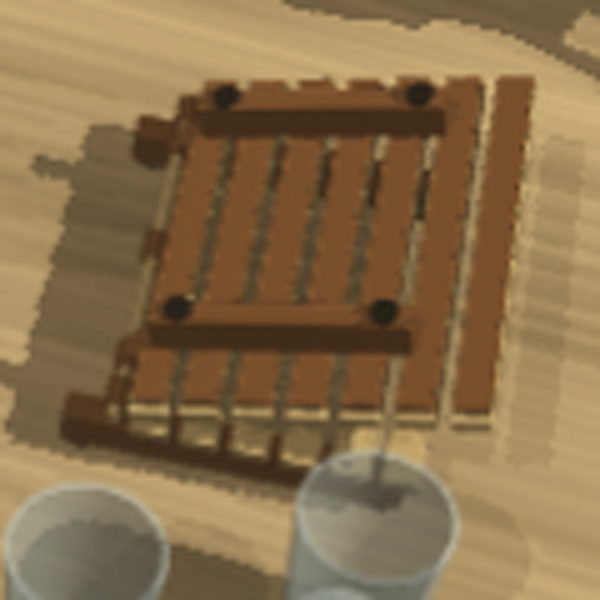

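View pics/sd_crop.png

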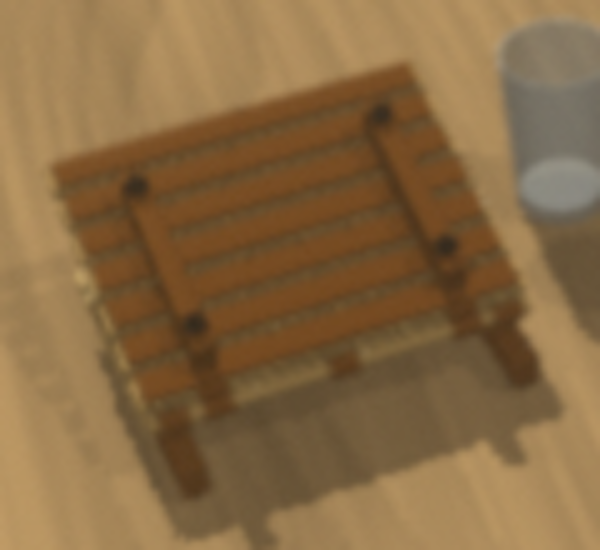

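```bash
cat > h.py <<'E'
from cell import arm
import cv2,numpy as np
from scipy.spatial.transform import Rotation as R
from scipy.optimize import least_squares
def proj(name,P):
    i=arm.camera_info(name);M=np.linalg.inv(i["pose"])
    return cv2.projectPoints(np.asarray(P,float).reshape(-1,1,3),cv2.Rodrigues(M[:3,:3])[0],M[:3,3],i["mtx"],i["dist_coeffs"])[0].reshape(-1,2)
def ray(name,uv):
    i=arm.camera_info(name);q=cv2.undistortPoints(np.array([[uv]],float),i["mtx"],i["dist_coeffs"])[0,0]
    d=i["pose"][:3,:3]@np.array([q[0],q[1],1]);return i["pose"][:3,3],d
def onz(name,uv,z):
    o,d=ray(name,uv);return o+d*(z-o[2])/d[2]
def rk(p,P):  # rack->world
    c,s=np.cos(p[2]),np.sin(p[2]);P=np.asarray(P,float)
    return np.stack([p[0]+c*P[...,0]-s*P[...,1],p[1]+s*P[...,0]+c*P[...,1],P[...,2]],-1)
def leaf(th,L): # leaf->rack
    L=np.asarray(L,float);c,s=np.cos(th),np.sin(th)
    return np.stack([L[...,0],c*L[...,1]-s*L[...,2],.037+s*L[...,1]+c*L[...,2]],-1)
E
cat > fit.py <<'E'
from h import *
SC=[((.110*-1,.175,.013),(457,140.4)),((.11,.175,.013),(448,207.6)),((.11,.008,.013),(376.4,205.6))]
SD=[((-.11,.175,.013),(205.6,158)),((.11,.175,.013),(276.6,138)),((.11,.008,.013),(299.4,184)),((-.11,.008,.013),(223,204))]
dots=[(-.07,0,(395.2,144.4)),(-.07,1,(434,144)),(.07,0,(385.6,186.6)),(.07,1,(426.8,187.2))]
dotd=[(-.07,1,(222,162)),(-.07,0,(234,190)),(.07,1,(270.6,147.6)),(.07,0,(284.4,174))]
def f(p):
    r=[]
    for n,S,D in(("scene",SC,dots),("side",SD,dotd)):
        A=[a for a,b in S]+[(x,p[4+k],.037) for x,k,_ in D]
        B=[b for a,b in S]+[b for _,_,b in D]
        r.append((proj(n,rk(p,leaf(p[3],A)))-np.array(B)).ravel())
    return np.concatenate(r)
s=least_squares(f,[.5,.15,0,.1,.03,.12],loss="soft_l1");print(s.x.round(4));print(f(s.x).reshape(-1,2).round(1))
p=s.x
for L in [(-.11,.175,0),(.11,.175,0),(0,.175,0),(0,0,0)]: print(L,rk(p,leaf(p[3],L)).round(4))
for n,uv in(("scene",(224,168)),("scene",(270,255)),("scene",(363,262)),("scene",(419,255)),("side",(345,325)),("side",(383,238)),("side",(307,162)),("side",(340,180))): print(n,onz(n,uv,0).round(3))
E
python3 fit.py
```

```text
[0.4921 0.0923 0.1069 0.2515 0.0281 0.1243]
[[-0.3  0.1]
 [ 0.2  2.1]
 [-2.   0.5]
 [-1.  -0.2]
 [-0.5  0.6]
 [-1.1 -0. ]
 [-0.3  0.9]
 [-3.1 -0.2]
 [-0.  -1.6]
 [ 0.4 -4.4]
 [-1.5  0.9]
 [-0.6 -0.4]
 [-0.9 -1.1]
 [-0.5 -0.4]
 [-1.  -1. ]]
(-0.11, 0.175, 0) [0.3647 0.2491 0.0806]
(0.11, 0.175, 0) [0.5834 0.2725 0.0806]
(0, 0.175, 0) [0.4741 0.2608 0.0806]
(0, 0, 0) [0.4921 0.0923 0.037 ]
scene [ 0.582 -0.298 -0.   ]
scene [ 0.78 -0.08  0.  ]
scene [0.722 0.123 0.   ]
scene [0.66  0.237 0.   ]
side [ 0.563 -0.32   0.   ]
side [ 0.744 -0.122  0.   ]
side [0.662 0.238 0.   ]
side [0.725 0.125 0.   ]
```

Request:
move_arm([
  [8,-60,0,0],
  [16,-120,0,0],
  [24,-180,0,0],
  [32,-240,0,0],
  [40,-300,0,0],
  [44,-325,0,0],
  [44,-325,0,0],
], grip=0)

```text
clock: 1.02
position: [0.05, 0.2975, 0.4048]
ee_rot: [0.488, 3.103, 0.001]
force: [-0.5, 0.6, 0.2]
width: 0.288
```

Run:
```python
from h import *
s=arm.observe();print(s["joints"].round(3),s["width"])
```

```text
[-1.476 -0.109 -0.095  2.245 -0.012  1.004 -0.305] 0.28781880472652727
```

Request:
move_arm([
  [-9,-28,0,0],
  [-18,-57,0,0],
  [-18,-57,0,0],
])

```text
clock: 1.4
position: [0.0504, 0.2385, 0.4047]
ee_rot: [0.491, 3.103, 0.0]
force: [-0.3, 0.5, 0.3]
width: 0.01
```

Run:
```python
from h import *
s=arm.observe();print(s["joints"].round(3),s["width"]);print(R.from_rotvec(s["ee_rot"]).as_matrix().round(3))
```

```text
[-1.465 -0.227 -0.092  2.334 -0.024  1.034 -0.285] 0.010165855651553752
[[-0.951  0.309  0.   ]
 [ 0.309  0.951  0.   ]
 [-0.     0.    -1.   ]]
```

Request:
move_arm([
  [0,0,60,0],
  [0,0,120,0],
  [0,0,150,0],
  [-20,-60,150,0],
  [-37,-114,150,0],
  [-46,-143,150,0],
  [-46,-143,150,0],
])

```text
clock: 2.28
position: [0.0648, 0.1981, 0.278]
ee_rot: [-0.488, -3.083, -0.01]
force: [-0.5, 0.5, 0.8]
width: 0.007
```

Run:
```python
from h import *
s=arm.observe();print(s["joints"].round(3),s["width"]);print(R.from_rotvec(s["ee_rot"]).as_matrix().round(3))
```

```text
[-0.501  0.003 -0.925  2.566 -0.032  0.567 -0.142] 0.0065327065570826145
[[-0.951  0.309 -0.019]
 [ 0.309  0.951  0.009]
 [ 0.021  0.003 -1.   ]]
```

Request:
move_arm([
  [15,48,0,0],
  [15,48,0,0],
])

```text
clock: 2.52
position: [0.0662, 0.2518, 0.279]
ee_rot: [-0.496, -3.08, -0.018]
force: [-0.4, -0.1, -0.3]
width: 0.005
```

Run:
```python
from h import *
s=arm.observe();print(s["joints"].round(3),s["width"]);print(R.from_rotvec(s["ee_rot"]).as_matrix().round(4))
```

```text
[-0.566  0.13  -0.966  2.471  0.157  0.588 -0.406] 0.005317061143638615
[[-0.9493  0.3138 -0.0197]
 [ 0.3136  0.9494  0.0146]
 [ 0.0233  0.0077 -0.9997]]
```

```bash
cat > kin.py <<'E'
import numpy as np, itertools
from scipy.spatial.transform import Rotation as R
from scipy.optimize import least_squares
D=[([-1.3606231,0.43524214,0.0249582,1.57411338,-0.01159434,1.13398953,-0.07509745],[0.19226368,0.594446,0.40392637],[-.489366,-3.103136,.00252]),
([-1.476,-0.109,-0.095,2.245,-0.012,1.004,-0.305],[.05,.2975,.4048],[.488,3.103,.001]),
([-1.465,-0.227,-0.092,2.334,-0.024,1.034,-0.285],[.0504,.2385,.4047],[.491,3.103,0]),
([-0.501,0.003,-0.925,2.566,-0.032,0.567,-0.142],[.0648,.1981,.278],[-.488,-3.083,-.01]),
([-0.566,0.13,-0.966,2.471,0.157,0.588,-0.406],[.0662,.2518,.279],[-.496,-3.08,-.018])]
def fk(q,sg,p):
    s1,s3,s5,s7=sg
    c1,o,h,a,b,d,oe,ow,c3,c5,c7,xe,xw=p
    A=R.from_euler('z',s1*q[0]+c1); t=A.apply([0,o,h])
    A=A*R.from_euler('y',q[1])*R.from_euler('z',s3*q[2]+c3); t=t+A.apply([xe,oe,a])
    A=A*R.from_euler('y',q[3])*R.from_euler('z',s5*q[4]+c5); t=t+A.apply([xw-xe*0,ow,b])
    A=A*R.from_euler('y',q[5]); A=A*R.from_euler('z',s7*q[6]+c7); t=t+A.apply([0,0,d])
    return t,A
if __name__=="__main__":
    for sg in itertools.product([1,-1],repeat=4):
      best=None
      for c1 in (-.1,3.0,):
       for c7 in (0,np.pi/2,np.pi,-np.pi/2):
        def f(p):
            r=[]
            for q,x,v in D:
                t,A=fk(q,sg,p); r+=list((t-x)*5)+list((A.inv()*R.from_rotvec(v)).as_rotvec())
            r+=list(.003*np.array([p[6],p[7],p[8],p[9],p[11],p[12],p[1]]))
            return r
        s=least_squares(f,[c1,0,.25,.56,.43,.12,0,0,0,0,c7,0,0])
        if best is None or s.cost<best.cost:best=s
      print(sg,best.cost.round(7),best.x.round(3))
E
python3 kin.py
```

```text
(1, 1, 1, 1) 0.0265986 [ 2.352e+00  4.200e-02  2.155e+00  6.060e-01  4.020e-01  2.135e+00
  2.160e-01 -1.460e-01  3.000e-03  2.300e-02  7.681e+00 -1.100e-02
  1.000e-03]
(1, 1, 1, -1) 0.1626069 [ 2.672e+00  1.400e-02 -9.860e-01  5.450e-01  4.390e-01 -1.102e+00
  1.000e-03 -7.200e-02  2.190e-01 -2.500e-02  7.757e+00 -4.000e-03
  2.300e-02]
(1, 1, -1, 1) 0.0819383 [ 2.356  0.196 -0.038  0.618  0.255  0.225 -0.06   0.003  0.057  0.035
  1.479  0.005 -0.236]
(1, 1, -1, -1) 0.1223011 [ 2.347  0.205 -0.026  0.62   0.247  0.252 -0.089 -0.012  0.163  0.009
  1.105 -0.004 -0.249]
(1, -1, 1, 1) 2.0015393 [ 1.239  0.139 -0.014  0.009 -0.34   0.439  0.111  0.142 -1.138  0.339
 -0.207 -0.297 -0.787]
(1, -1, 1, -1) 1.8567005 [ 2.79   0.044 -0.302  0.391  0.841 -1.283  0.118 -0.25   0.341  0.156
  2.415 -0.097  0.595]
(1, -1, -1, 1) 2.1153837 [ 3.45  -0.489  0.977  0.416  0.244  0.969  0.159 -0.041 -0.553  0.311
  2.625 -0.142 -0.098]
(1, -1, -1, -1) 1.8825877 [ 3.426 -0.476  1.313  0.387  0.277  1.226  0.109 -0.061 -0.401  0.274
  2.286 -0.093 -0.062]
(-1, 1, 1, 1) 1.8450119 [-0.844  0.503  0.978 
[... 363 characters left out ...]
   0.757 -1.054 -0.293  0.39  -0.234 -0.195
  0.248 -0.074  0.45 ]
(-1, -1, 1, 1) 0.0923774 [ 5.000e-02 -2.100e-02  8.300e-02  5.570e-01  4.380e-01 -2.000e-02
  5.000e-03 -2.000e-03 -1.550e-01  1.300e-02  1.915e+00  1.000e-03
  2.100e-02]
(-1, -1, 1, -1) 0.0498124 [ 1.100e-02 -3.800e-02  8.600e-02  5.580e-01  4.240e-01  1.200e-02
 -1.100e-02  6.000e-03 -3.900e-02 -1.600e-02  1.522e+00  1.000e-03
 -5.000e-03]
(-1, -1, -1, 1) 0.1388021 [ 6.500e-02 -4.000e-02  2.550e-01  5.580e-01  4.210e-01  1.830e-01
  8.000e-03 -1.100e-02 -1.090e-01  2.800e-02 -4.286e+00  1.000e-03
 -5.000e-03]
(-1, -1, -1, -1) 1.1e-06 [ 0.    -0.037  0.27   0.557  0.428  0.19  -0.016 -0.     0.     0.
 -4.712  0.    -0.   ]
```

```bash
cat > sim.py <<'E'
from kin import *
SG=(-1,-1,-1,-1)
P=[0,-.037,.27,.557,.428,.19,-.016,0,0,0,np.pi/2,0,0]
def ff(p):
    r=[]
    for q,x,v in D:
        t,A=fk(q,SG,p); r+=list((t-x)*5)+list((A.inv()*R.from_rotvec(v)).as_rotvec())
    return np.array(r)
lo=np.array([-2.62,-.44,-1.27,.08,-1.32,.12,-2.74]);hi=np.array([2.62,2.09,1.32,2.57,4.46,2,2.74])
V=np.array([2.22,2.22,3.01,3.01,3.14,3.14,3.14])*.7/8
def ik(q0,t,A,w=1.,reg=.02):
    l=np.maximum(lo,q0-V);h=np.minimum(hi,q0+V)
    l=np.minimum(l,q0-1e-6);h=np.maximum(h,q0+1e-6)
    def f(q):
        tt,AA=fk(q,SG,P); return np.r_[tt-t,w*(AA.inv()*A).as_rotvec(),reg*(q-q0)]
    return least_squares(f,np.clip(q0,l,h),bounds=(l,h)).x
def call(q,rows,w=1.,reg=.02):
    t0,A0=fk(q,SG,P);
    for x,y,z,tw in rows:
        T=t0+A0.apply(np.array([x,y,z])/1000);AT=A0*R.from_euler('z',tw)
        t,A=fk(q,SG,P)
        dt=T-t;n=np.linalg.norm(dt)
        if n>.0625:T=t+dt*.0625/n
        dr=(A.inv()*AT).as_rotvec();n=np.linalg.norm(dr)
        if n>.1867:AT=A*R.from_rotvec(dr*.1867/n)
        q=ik(q,T,AT,w,reg)
    return q
def tool(q):
    t,A=fk(q,SG,P);return t,A.as_matrix()
if __name__=="__main__":
    print(ff(P).round(4))
    q3=np.array(D[2][0])
    for w in(.3,1.):
      for reg in (.001,.02,.1):
        q=call(q3,[[0, 0, 60, 0], [0, 0, 120, 0], [0, 0, 150, 0], [-20, -60, 150, 0], [-37, -114, 150, 0], [-46, -143, 150, 0], [-46, -143, 150, 0]],w,reg)
        t,M=tool(q);print(w,reg,q.round(3),t.round(3),M[:,2].round(3))
E
python3 sim.py
```

```text
[-0.0016  0.0007 -0.0019  0.     -0.     -0.     -0.0018  0.0011 -0.0017
  0.0004 -0.0005  0.0002 -0.0019  0.0012 -0.003  -0.0002  0.0001  0.0004
 -0.0027 -0.0009 -0.0023  0.0005  0.0005  0.0002 -0.0032 -0.0019 -0.0022
  0.0001  0.0003  0.0002]
0.3 0.001 [-0.504 -0.234 -0.735  2.57  -0.201  0.828  0.18 ] [0.061 0.144 0.314] [-0.017 -0.069 -0.997]
0.3 0.02 [-0.621 -0.225 -0.663  2.57  -0.177  0.829  0.115] [0.06  0.146 0.315] [-0.014 -0.069 -0.997]
0.3 0.1 [-1.153 -0.198 -0.301  2.57  -0.07   0.834 -0.146] [0.059 0.16  0.318] [-0.002 -0.072 -0.997]
1.0 0.001 [-0.505 -0.277 -0.705  2.57  -0.246  0.807  0.24 ] [0.061 0.148 0.321] [-0.001 -0.007 -1.   ]
1.0 0.02 [-0.611 -0.265 -0.645  2.57  -0.219  0.804  0.173] [0.06  0.15  0.321] [-0.001 -0.007 -1.   ]
1.0 0.1 [-1.156 -0.23  -0.289  2.57  -0.089  0.801 -0.119] [0.058 0.165 0.324] [ 0.    -0.007 -1.   ]
```

```bash
cat > s2.py <<'E'
from sim import *
q=np.array(D[4][0]);t,A=fk(q,SG,P)
goal=np.array([.5,.1,.42]);dl=A.inv().apply(goal-t)*1000
n=9
q=call(q,[list(dl*(i+1)/n)+[0] for i in range(n)]+[list(dl)+[0]]*2)
print("at",tool(q)[0].round(3),q.round(3),tool(q)[1][:,2].round(3))
for sgn in (1,-1):
  for w in (.5,1.):
    qq=q.copy()
    for k in range(2):
        qq=call(qq,[[0,0,0,sgn*.18*(i+1)] for i in range(20)],w)
        print(sgn,w,"long",tool(qq)[0].round(3),qq.round(2),tool(qq)[1][:,2].round(3))
    for k in range(12):
        qq=call(qq,[[0,0,0,sgn*.18]],w)
        if k%3==2:print("  single",k,tool(qq)[0].round(3),qq.round(2),tool(qq)[1][:,2].round(3))
E
python3 s2.py
```

```text
at [0.5  0.1  0.42] [ 0.129  0.292 -0.532  1.786  0.14   1.119  0.805] [-0.019  0.015 -1.   ]
1 0.5 long [0.5  0.1  0.42] [-0.34  0.24  0.06  1.82 -0.04  1.1  -2.61] [-0.019  0.015 -1.   ]
1 0.5 long [ 0.358 -0.108  0.249] [-0.61  0.58  1.32  2.48 -1.32  0.97 -2.74] [ 0.292  0.222 -0.93 ]
  single 2 [ 0.279 -0.165  0.216] [-0.24  0.73  1.32  2.57 -1.32  1.19 -2.74] [ 0.295  0.29  -0.91 ]
  single 5 [ 0.216 -0.221  0.166] [ 0.13  1.04  1.32  2.57 -1.32  1.49 -2.74] [ 0.323  0.357 -0.876]
  single 8 [ 0.14  -0.249  0.106] [ 0.44  1.39  1.32  2.57 -1.32  1.74 -2.74] [ 0.377  0.403 -0.834]
  single 11 [ 0.055 -0.241  0.051] [ 0.71  1.72  1.32  2.57 -1.29  1.95 -2.74] [ 0.448  0.435 -0.781]
1 1.0 long [0.5  0.1  0.42] [-0.34  0.24  0.06  1.82 -0.04  1.1  -2.61] [-0.019  0.015 -1.   ]
1 1.0 long [ 0.069 -0.306  0.166] [ 0.4   0.92  1.32  2.57 -1.32  0.95 -2.74] [ 0.026  0.049 -0.998]
  single 2 [-0.08  -0.299  0.157] [ 0.89  0.97  1.32  2.57 -1.32  0.99 -2.74] [ 0.054  0.063 -0.997]
  single 5 [-0.209 -0.224  0.149] [ 1.38  1.02  1.32  2.57 -1.32  1.01 -2.74] [ 0.086  0.063 -0.994]
  singl
[... 686 characters left out ...]
]
  single 11 [0.378 0.434 0.096] [-1.9   1.42  1.32  2.16  4.46  0.64  2.74] [ 0.618 -0.005 -0.786]
-1 1.0 long [0.326 0.232 0.171] [ 0.13  0.88 -1.27  2.28  1.19  0.94  2.74] [ 0.033  0.015 -0.999]
-1 1.0 long [0.224 0.262 0.113] [-1.24  0.62  0.26  2.52  4.46  0.12  2.74] [ 0.055  0.021 -0.998]
  single 2 [0.078 0.318 0.113] [-1.78  0.63  0.33  2.55  4.46  0.12  2.74] [ 0.075  0.009 -0.997]
  single 5 [-0.073  0.305  0.105] [-2.28  0.66  0.34  2.57  4.46  0.12  2.74] [ 0.096  0.008 -0.995]
  single 8 [-0.207  0.243  0.071] [-2.62  0.75  0.21  2.52  4.46  0.12  2.74] [ 0.084 -0.033 -0.996]
  single 11 [-0.266  0.123  0.099] [-2.62  0.66 -0.17  2.56  4.46  0.12  2.74] [-0.04  -0.217 -0.975]
```

```bash
cat > s3.py <<'E'
from sim import *
def goto(q,goal,w=1.,n=None):
    t,A=fk(q,SG,P);dl=A.inv().apply(np.array(goal)-t)*1000
    n=n or int(np.ceil(np.linalg.norm(dl)/60))
    return call(q,[list(dl*(i+1)/n)+[0] for i in range(n)]+[list(dl)+[0]]*2,w)
def step(q,dw,w): # single-row call with world shift mm
    t,A=fk(q,SG,P);return call(q,[list(A.inv().apply(dw))+[0]],w)
if __name__=="__main__":
    q=np.array(D[4][0])
    for g in [(.45,.15,.5),(.45,-.3,.6),(.15,-.6,.70)]:
        q=goto(q,g);print(tool(q)[0].round(3),q.round(2),tool(q)[1][:,2].round(3))
    for w in(.5,1.):
      for dw in [(0,0,62),(0,-44,44),(0,44,44)]:
        qq=q.copy()
        for k in range(20):
            qq=step(qq,dw,w)
            if k%4==3:print(w,dw,k,tool(qq)[0].round(3),qq.round(2),tool(qq)[1][:,2].round(3))
E
python3 s3.py
```

```text
[0.45 0.15 0.5 ] [ 0.1   0.18 -0.61  1.73  0.08  1.28  0.73] [-0.019  0.015 -1.   ]
[ 0.45 -0.3   0.6 ] [ 0.68  0.22 -0.24  1.4   0.05  1.54  1.69] [-0.019  0.015 -1.   ]
[ 0.15 -0.6   0.7 ] [1.23 0.37 0.01 0.96 0.01 1.83 2.49] [-0.019  0.015 -1.   ]
0.5 (0, 0, 62) 3 [ 0.139 -0.56   0.84 ] [ 1.05  0.34  0.38  0.67 -0.13  2.    2.58] [ 0.02  -0.143 -0.99 ]
0.5 (0, 0, 62) 7 [ 0.126 -0.512  0.932] [ 1.    0.29  0.48  0.52 -0.17  2.    2.59] [ 0.069 -0.346 -0.936]
0.5 (0, 0, 62) 11 [ 0.113 -0.466  1.009] [ 0.98  0.26  0.56  0.34 -0.23  2.    2.59] [ 0.112 -0.524 -0.844]
0.5 (0, 0, 62) 15 [ 0.101 -0.419  1.068] [ 1.01  0.25  0.68  0.16 -0.37  2.    2.58] [ 0.146 -0.666 -0.732]
0.5 (0, 0, 62) 19 [ 0.088 -0.369  1.112] [ 1.    0.21  0.82  0.08 -0.49  1.97  2.57] [ 0.17  -0.767 -0.618]
0.5 (0, -44, 44) 3 [ 0.134 -0.702  0.766] [ 1.22  0.63  0.35  0.39 -0.22  2.    2.64] [ 0.012 -0.14  -0.99 ]
0.5 (0, -44, 44) 7 [ 0.112 -0.745  0.79 ] [ 1.32  0.76  0.53  0.08 -0.47  2.    2.64] [ 0.039 -0.31  -0.95 ]
0.5 (0, -44, 44) 11 [ 0.092 -0.769  0.808] [ 1.35  0.75  0.71  0.08 -0.65  1.85  2.68] [ 0.05
[... 1696 characters left out ...]
 0.53  0.16 -0.45  2.    2.72] [ 0.014 -0.216 -0.976]
1.0 (0, -44, 44) 19 [ 0.057 -0.776  0.752] [ 1.4   0.81  0.65  0.08 -0.6   2.    2.72] [ 0.018 -0.262 -0.965]
1.0 (0, 44, 44) 3 [ 0.147 -0.418  0.815] [ 0.84  0.08  0.31  1.06 -0.01  2.    2.4 ] [-0.01  -0.007 -1.   ]
1.0 (0, 44, 44) 7 [ 0.152 -0.254  0.833] [ 1.36 -0.15 -0.37  1.22 -0.05  2.    2.22] [ 0.023 -0.059 -0.998]
1.0 (0, 44, 44) 11 [ 0.18  -0.117  0.837] [ 1.14 -0.32 -0.41  1.31 -0.1   2.    1.95] [ 0.068 -0.109 -0.992]
1.0 (0, 44, 44) 15 [0.227 0.025 0.847] [ 0.81 -0.33 -0.6   1.26 -0.09  2.    1.43] [ 0.129 -0.133 -0.983]
1.0 (0, 44, 44) 19 [0.263 0.178 0.861] [ 0.92 -0.25 -1.16  1.08 -0.06  2.    0.99] [ 0.193 -0.124 -0.973]
```

Request:
move_arm([
  [-49,3,-29,0.115],
  [-98,6,-58,0.23],
  [-147,9,-86,0.345],
  [-196,12,-115,0.46],
  [-244,16,-144,0.575],
  [-293,19,-173,0.69],
  [-342,22,-201,0.805],
  [-391,25,-230,0.92],
  [-408,-28,-243,1.035],
  [-426,-82,-257,1.15],
  [-443,-135,-270,1.15],
  [-460,-188,-284,1.15],
  [-478,-241,-297,1.15],
  [-495,-295,-310,1.15],
  [-513,-348,-324,1.15],
  [-530,-401,-337,1.15],
  [-503,-455,-351,1.15],
  [-475,-509,-365,1.15],
  [-448,-563,-379,1.15],
  [-420,-617,-393,1.15],
])

```text
clock: 5.03
position: [0.2794, -0.4742, 0.662]
ee_rot: [-2.086, -2.326, 0.007]
force: [1.1, -1.2, 0.0]
width: 0.004
```

```bash
cat > st.py <<'E'
from h import *
s=arm.observe();print(s["clock"],s["joints"].round(3).tolist(),s["position"].round(4),s["force"].round(1),round(s["width"],3));print(R.from_rotvec(s["ee_rot"]).as_matrix().round(4))
E
python3 st.py
```

```text
5.025 [0.904, 0.224, 0.047, 1.257, -0.002, 1.677, 1.058] [ 0.2794 -0.4742  0.662 ] [ 1.1 -1.2  0. ] 0.004
[[-0.1085  0.994  -0.0158]
 [ 0.9941  0.1086  0.0082]
 [ 0.0099 -0.0148 -0.9998]]
```

Request:
move_arm([
  [-27,-43,-14,0],
  [-54,-86,-29,0],
  [-81,-130,-44,0],
  [-108,-173,-58,0],
  [-108,-173,-110,0],
])

```text
clock: 5.65
position: [0.117, -0.6007, 0.7676]
ee_rot: [-2.094, -2.315, 0.01]
force: [-12.6, 64.4, 9.4]
width: 0.006
```

Request:
move_arm([
  [0,0,-100,0],
])

```text
clock: 5.78
position: [0.1186, -0.5799, 0.7959]
ee_rot: [2.082, 2.32, -0.059]
force: [0.4, 0.6, -0.5]
width: 0.001
```

Request:
move_arm([
  [0,0,-200,0],
])

```text
clock: 5.9
position: [0.1147, -0.5562, 0.822]
ee_rot: [2.056, 2.294, -0.098]
force: [0.4, -0.2, -0.0]
width: 0.007
```

```bash
python3 st.py
```

```text
5.9 [1.049, 0.326, 0.416, 0.75, -0.132, 2.001, 1.489] [ 0.1147 -0.5562  0.822 ] [ 0.4 -0.2 -0. ] 0.007
[[-0.1091  0.994   0.0015]
 [ 0.9903  0.1088 -0.0869]
 [-0.0866 -0.008  -0.9962]]
```

Request:
move_arm([
  [0,0,-200,0],
])

```text
clock: 6.02
position: [0.1106, -0.5327, 0.8468]
ee_rot: [2.03, 2.266, -0.139]
force: [0.3, 0.1, 0.1]
width: 0.003
```

Request:
move_arm([
  [0,0,-200,0],
])

```text
clock: 6.15
position: [0.1063, -0.5084, 0.8705]
ee_rot: [2.003, 2.238, -0.178]
force: [0.0, 0.1, 0.4]
width: 0.005
```

Request:
move_arm([
  [0,0,-200,0],
])

```text
clock: 6.28
position: [0.1017, -0.4832, 0.893]
ee_rot: [1.977, 2.21, -0.217]
force: [1.1, 0.9, 0.5]
width: 0.008
```

```bash
python3 st.py
```

```text
6.275 [0.868, 0.196, 0.586, 0.749, -0.117, 2.001, 1.483] [ 0.1017 -0.4832  0.893 ] [1.1 0.9 0.5] 0.008
[[-0.1075  0.9938  0.0284]
 [ 0.9693  0.1111 -0.2194]
 [-0.2212  0.0039 -0.9752]]
```

```bash
cat > reach.py <<'E'
from s3 import *
rng=np.random.default_rng(0)
def solve(t,A,n=30):
    best=None
    for _ in range(n):
        q0=np.array([-.6,.5,0,1.6,.3,1,.5])+rng.normal(0,.5,7);q0=np.clip(q0,lo+.02,hi-.02)
        f=lambda q:np.r_[(fk(q,SG,P)[0]-t)*5,(fk(q,SG,P)[1].inv()*A).as_rotvec(),.003*(q-[-.6,.5,0,1.6,.3,1,.5])]
        s=least_squares(f,q0,bounds=(lo,hi))
        if best is None or s.cost<best.cost:best=s
    return best.x,fk(best.x,SG,P)[0]-t
for tilt in(.4,.55,.7,.8):
    yaw=.107
    zt=np.array([np.sin(yaw)*np.sin(tilt),-np.cos(yaw)*np.sin(tilt),-np.cos(tilt)]);yt=np.array([np.cos(yaw),np.sin(yaw),0]);xt=np.cross(yt,zt)
    A=R.from_matrix(np.stack([xt,yt,zt],1))
    for tip in [(.47,.30,.03),(.47,.25,.07),(.485,.12,.22),(.50,-.02,.15),(.51,-.05,.05)]:
        q,e=solve(np.array(tip)-.178*zt,A,6);print(tilt,tip,q.round(2),np.linalg.norm(e).round(4))
E
python3 reach.py
```

```text
0.4 (0.47, 0.3, 0.03) [-1.1   0.72  0.37  1.77  0.08  0.94 -0.73] 0.0
0.4 (0.47, 0.25, 0.07) [-1.05  0.62  0.36  1.84  0.14  0.95 -0.71] 0.0
0.4 (0.485, 0.12, 0.22) [-0.79  0.33  0.24  1.85  0.31  1.17 -0.6 ] 0.0
0.4 (0.5, -0.02, 0.15) [-0.64  0.37  0.37  2.02  0.34  0.88 -0.41] 0.0
0.4 (0.51, -0.05, 0.05) [-0.68  0.57  0.54  2.1   0.21  0.59 -0.28] 0.0
0.55 (0.47, 0.3, 0.03) [-1.16  0.8   0.4   1.7   0.14  1.06 -0.8 ] 0.0
0.55 (0.47, 0.25, 0.07) [-1.13  0.7   0.4   1.78  0.19  1.06 -0.78] 0.0
0.55 (0.485, 0.12, 0.22) [-0.89  0.39  0.28  1.83  0.39  1.24 -0.7 ] 0.0
0.55 (0.5, -0.02, 0.15) [-0.76  0.42  0.42  2.03  0.46  0.92 -0.57] 0.0
0.55 (0.51, -0.05, 0.05) [-0.85  0.66  0.67  2.11  0.27  0.6  -0.4 ] 0.0
0.7 (0.47, 0.3, 0.03) [-1.22  0.89  0.43  1.62  0.18  1.19 -0.85] 0.0
0.7 (0.47, 0.25, 0.07) [-1.19  0.79  0.44  1.72  0.23  1.17 -0.83] 0.0
0.7 (0.485, 0.12, 0.22) [-0.99  0.47  0.33  1.81  0.45  1.31 -0.76] 0.0
0.7 (0.5, -0.02, 0.15) [-0.88  0.5   0.48  2.03  0.53  0.97 -0.69] 0.0
0.7 (0.51, -0.05, 0.05) [-0.99  0.78  0.77  2.1   0.28  0.62 -0.48] 0.0
0.8 (0.47, 0.3, 0.03) [-1.24  0.95  0.45  1.57  0.2   1.27 -0.87] 0.0
0.8 (0.47, 0.25, 0.07) [-1.23  0.85  0.46  1.67  0.25  1.24 -0.85] 0.0
0.8 (0.485, 0.12, 0.22) [-1.05  0.52  0.38  1.8   0.48  1.35 -0.8 ] 0.0
0.8 (0.5, -0.02, 0.15) [-0.95  0.57  0.53  2.03  0.57  1.   -0.75] 0.0
0.8 (0.51, -0.05, 0.05) [-1.06  0.87  0.82  2.09  0.29  0.64 -0.53] 0.0
```

Request:
move_arm([
  [-60,0,-190,0],
])

```text
clock: 6.4
position: [0.0979, -0.4728, 0.9138]
ee_rot: [1.948, 2.176, -0.259]
force: [-0.5, -0.4, 0.0]
width: 0.006
```

Request:
move_arm([
  [-60,0,-190,0],
])

```text
clock: 6.52
position: [0.0949, -0.462, 0.9326]
ee_rot: [1.921, 2.146, -0.298]
force: [-0.1, -0.9, -0.0]
width: 0.008
```

Request:
move_arm([
  [-70,0,-185,0],
])

```text
clock: 6.65
position: [0.0908, -0.4508, 0.9518]
ee_rot: [1.893, 2.113, -0.337]
force: [-0.1, -0.0, -0.0]
width: 0.002
```

Request:
move_arm([
  [-80,0,-180,0],
])

```text
clock: 6.78
position: [0.0869, -0.4406, 0.9703]
ee_rot: [1.864, 2.08, -0.375]
force: [-0.3, -0.9, 0.2]
width: 0.003
```

```bash
python3 st.py
```

```text
6.775 [0.779, 0.152, 0.706, 0.6, -0.128, 2.002, 1.49] [ 0.0869 -0.4406  0.9703] [-0.3 -0.9  0.2] 0.003
[[-0.0961  0.9934  0.0634]
 [ 0.9087  0.1135 -0.4017]
 [-0.4062  0.019  -0.9136]]
```

Request:
move_arm([
  [-90,0,-175,0],
])

```text
clock: 6.9
position: [0.0832, -0.4314, 0.988]
ee_rot: [1.834, 2.048, -0.412]
force: [-0.3, 0.2, 0.2]
width: 0.002
```

Request:
move_arm([
  [-95,0,-172,0],
])

```text
clock: 7.02
position: [0.0795, -0.4215, 1.0051]
ee_rot: [1.805, 2.016, -0.448]
force: [-0.8, -0.8, 0.9]
width: 0.002
```

Request:
move_arm([
  [-100,0,-170,0],
])

```text
clock: 7.15
position: [0.0755, -0.4107, 1.0218]
ee_rot: [1.775, 1.983, -0.483]
force: [0.2, -0.2, -0.2]
width: 0.005
```

Request:
move_arm([
  [-110,0,-165,0],
])

```text
clock: 7.28
position: [0.0715, -0.4004, 1.0378]
ee_rot: [1.746, 1.95, -0.517]
force: [0.9, 0.1, -0.6]
width: 0.002
```

Request:
move_arm([
  [-115,0,-160,0],
])

```text
clock: 7.4
position: [0.0675, -0.3899, 1.0531]
ee_rot: [1.716, 1.918, -0.55]
force: [0.3, 0.6, -0.4]
width: 0.006
```

Request:
move_arm([
  [-120,0,-155,0],
])

```text
clock: 7.52
position: [0.0633, -0.3787, 1.0677]
ee_rot: [1.687, 1.885, -0.582]
force: [0.8, -0.4, 0.3]
width: 0.005
```

```bash
python3 st.py
```

```text
7.525 [0.807, 0.135, 0.784, 0.329, -0.209, 2.002, 1.505] [ 0.0633 -0.3787  1.0677] [ 0.8 -0.4  0.3] 0.005
[[-0.0716  0.9917  0.1067]
 [ 0.7588  0.1236 -0.6394]
 [-0.6473  0.0352 -0.7614]]
```

```bash
cat > plan.py <<'E'
from s3 import *
from cell import arm
s=arm.observe();q=s["joints"];t0=s["position"];A0=R.from_rotvec(s["ee_rot"])
W=[(.35,-.22,.85),(.50,.15,.62),(.46,.47,.42),(.458,.455,.185)]
pts=[t0]
for w in W:
    w=np.array(w);a=pts[-1];n=int(np.ceil(np.linalg.norm(w-a)/.05));pts+= [a+(w-a)*(i+1)/n for i in range(n)]
pts=np.array(pts)
for _ in range(3): pts[1:-1]=(pts[:-2]+2*pts[1:-1]+pts[2:])/4
rows=[list(A0.inv().apply(p-t0)*1000)+[0] for p in pts[1:]]
print(len(rows));print(np.array(rows)[:,:3].round(0).astype(int).tolist())
for i in range(0,len(rows)):
    T=t0+A0.apply(np.array(rows[i][:3])/1000);q=ik(q,T,A0,1.,.02)
    if i%4==0 or i==len(rows)-1: print(i,q.round(2),np.linalg.norm(fk(q,SG,P)[0]-T).round(3))
E
python3 plan.py
```

```text
31
[[30, 37, 12], [60, 74, 24], [90, 111, 36], [120, 148, 47], [151, 185, 59], [181, 222, 71], [212, 257, 81], [246, 288, 87], [284, 313, 88], [325, 333, 85], [367, 352, 81], [408, 371, 77], [450, 389, 72], [492, 408, 68], [534, 427, 63], [576, 445, 58], [619, 462, 54], [662, 474, 48], [707, 479, 42], [754, 481, 35], [800, 480, 28], [847, 479, 21], [894, 478, 14], [941, 477, 8], [986, 476, 5], [1026, 475, 14], [1061, 473, 36], [1091, 471, 69], [1119, 468, 106], [1148, 466, 143], [1176, 463, 181]]
0 [0.61 0.07 0.64 0.44 0.07 1.95 1.4 ] 0.019
4 [ 0.4  -0.14  0.02  1.07  0.58  1.74  0.77] 0.0
8 [ 0.28 -0.09 -0.22  1.31  0.67  1.7   0.34] 0.0
12 [ 0.1   0.   -0.44  1.44  0.71  1.77 -0.1 ] 0.0
16 [-0.13  0.21 -0.55  1.45  0.74  1.85 -0.5 ] 0.0
20 [-0.39  0.42 -0.6   1.43  0.72  1.89 -0.85] 0.0
24 [-0.63  0.65 -0.59  1.32  0.7   1.9  -1.11] 0.0
28 [-0.68  0.83 -0.57  1.41  0.73  1.7  -1.29] 0.0
30 [-0.68  0.93 -0.55  1.47  0.78  1.58 -1.37] 0.0
```

Request:
move_arm([
  [15,20,6,0],
  [45,55,18,0],
  [75,92,30,0],
  [105,130,41,0],
  [135,167,53,0],
  [166,204,65,0],
  [197,240,76,0],
  [229,273,84,0],
  [265,301,88,0],
  [305,323,86,0],
  [346,343,83,0],
  [388,362,79,0],
  [429,380,74,0],
  [471,399,70,0],
  [513,418,66,0],
  [555,436,60,0],
  [597,453,56,0],
  [625,466,52,0],
  [645,472,50,0],
  [650,474,49,0],
])

```text
clock: 10.02
position: [0.4929, 0.1435, 0.6261]
ee_rot: [1.688, 1.889, -0.581]
force: [0.0, -0.1, 0.4]
width: 0.006
```

```bash
python3 st.py; sed -i 's/^W=.*/W=[(.46,.46,.42),(.46,.455,.185)]/' plan.py; python3 plan.py
```

```text
10.025 [-0.328, 0.234, -0.366, 1.446, 0.698, 1.825, -0.529] [0.4929 0.1435 0.6261] [ 0.  -0.1  0.4] 0.006
[[-0.0734  0.9916  0.1063]
 [ 0.7608  0.1246 -0.637 ]
 [-0.6449  0.0341 -0.7635]]
13
[[47, 0, -6], [94, 0, -12], [141, 0, -18], [188, 0, -24], [235, 0, -30], [282, 0, -35], [327, 0, -36], [368, -1, -28], [403, -2, -6], [435, -4, 26], [465, -5, 62], [494, -7, 98], [524, -9, 135]]
0 [-0.38  0.27 -0.39  1.46  0.69  1.83 -0.62] 0.0
4 [-0.61  0.48 -0.43  1.42  0.64  1.84 -0.93] 0.0
8 [-0.75  0.7  -0.42  1.36  0.63  1.77 -1.13] 0.0
12 [-0.76  0.9  -0.4   1.48  0.69  1.51 -1.3 ] 0.0
```

Request:
move_arm([
  [25,0,-3,0],
  [60,0,-8,0],
  [100,0,-14,0],
  [145,0,-18,0],
  [190,0,-24,0],
  [235,0,-30,0],
  [282,0,-35,0],
  [327,0,-36,0],
  [368,-1,-28,0],
  [403,-2,-6,0],
  [435,-4,26,0],
  [465,-5,62,0],
  [490,-7,95,0],
  [510,-8,120,0],
  [524,-9,135,0],
  [524,-9,135,0],
])

```text
clock: 12.02
position: [0.4606, 0.4537, 0.1849]
ee_rot: [1.688, 1.886, -0.581]
force: [0.4, -0.8, 0.3]
width: 0.002
```

```bash
python3 st.py
python3 - <<'E'
from h import *
for n in ["scene","side"]:
    im=arm.get_image(n);cv2.imwrite(f"pics/{n}1.png",im[:,:,::-1])
a=cv2.imread("pics/scene1.png")[80:280,340:600];cv2.imwrite("pics/sc1c.png",cv2.resize(a,None,fx=3,fy=3,interpolation=cv2.INTER_CUBIC))
a=cv2.imread("pics/side1.png")[30:230,120:380];cv2.imwrite("pics/sd1c.png",cv2.resize(a,None,fx=3,fy=3,interpolation=cv2.INTER_CUBIC))
E
```

```text
12.025 [-0.755, 0.902, -0.412, 1.476, 0.7, 1.514, -1.309] [0.4606 0.4537 0.1849] [ 0.4 -0.8  0.3] 0.002
[[-0.0715  0.9918  0.106 ]
 [ 0.7599  0.123  -0.6383]
 [-0.6461  0.0349 -0.7625]]
```

View pics/sc1c.png

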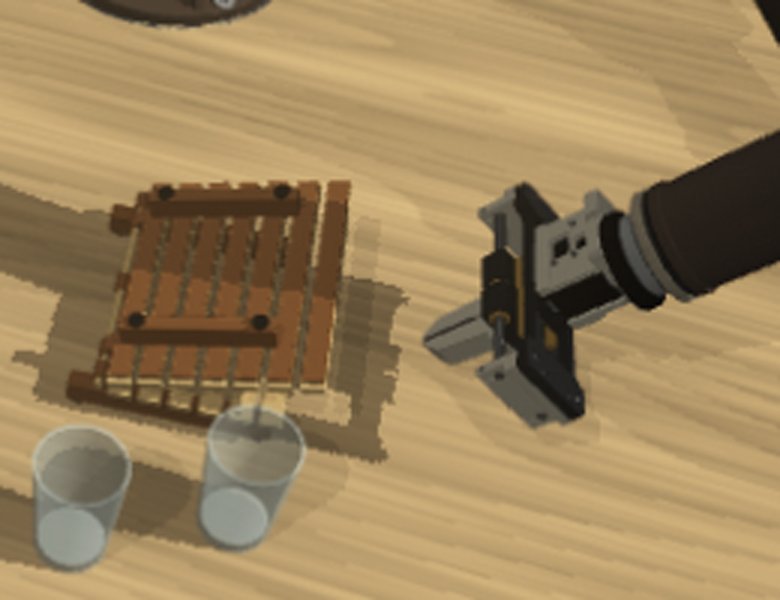

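View pics/sd1c.png

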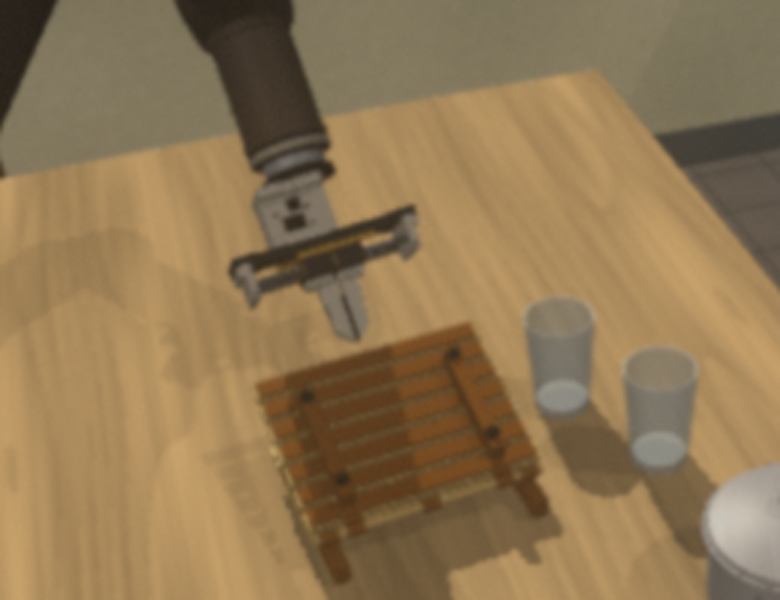

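```bash
cat > path.py <<'E'
from h import *
p=[.4921,.0923,.1069]
c,s_=np.cos(p[2]),np.sin(p[2]); RX=np.array([c,s_,0]);RY=np.array([-s_,c,0]);O=np.array([p[0],p[1],0])
st=arm.observe();t0=st["position"];A0=R.from_rotvec(st["ee_rot"]);M=A0.as_matrix()
Z=M[:,2];X=M[:,0];tip0=t0+.178*Z
def rc(v): return np.array([v@RX,v@RY,v[2]])
tr=rc(tip0-O)
zz=np.array([Z@RY,Z[2]]);xx=np.array([X@RY,X[2]])
def lipc(th): return np.array([.175*np.cos(th),.037+.175*np.sin(th)])
def tipA(th,s=.028,h=.008,clr=0): return lipc(th)+s*zz+h*xx+np.array([0,-clr])
def rows(tips,xr): # tips in rack (y,z)
    out=[]
    for i,(y,z) in enumerate(tips):
        w=O+RX*xr[i]+RY*y+np.array([0,0,z])
        out.append((A0.inv().apply(w-tip0)*1000).round(0).astype(int).tolist()+[0])
    return out
if __name__=="__main__":
    print("tip rack",tr.round(4),"zz",zz.round(3),"xx",xx.round(3),"F",st["force"].round(1),st["clock"])
E
python3 - <<'E'
import sys;sys.path.insert(0,'.')
from path import *
print(tr.round(4),zz,xx)
g=tipA(.25,clr=.006);print(g)
n=6
print(rows([tr[1:]+(g-tr[1:])*(i+1)/n for i in range(n)],[tr[0]*(1-(i+1)/n) for i in range(n)]))
E
```

```text
[0.0144 0.2487 0.051 ] [-0.64424434 -0.76382376] [ 0.76464044 -0.64435916]
[0.15763796 0.04775375]
[[-11, -3, 10, 0], [-23, -5, 20, 0], [-34, -8, 30, 0], [-45, -11, 40, 0], [-56, -13, 51, 0], [-68, -16, 61, 0]]
```

Request:
move_arm([
  [-8,-2,7,0],
  [-18,-4,16,0],
  [-28,-6,25,0],
  [-38,-9,34,0],
  [-48,-11,43,0],
  [-58,-13,52,0],
  [-64,-15,58,0],
  [-68,-16,61,0],
  [-68,-16,61,0],
])

```text
clock: 13.25
position: [0.4558, 0.3614, 0.1826]
ee_rot: [1.689, 1.887, -0.579]
force: [-0.6, 0.4, 0.2]
width: 0.002
```

```bash
python3 path.py
python3 - <<'E'
from h import *
for n in ["scene","side"]:
    im=arm.get_image(n);cv2.imwrite(f"pics/{n}2.png",im[:,:,::-1])
a=cv2.imread("pics/scene2.png")[110:250,350:550];b=cv2.imread("pics/side2.png")[80:220,180:380]
cv2.imwrite("pics/c2.png",cv2.resize(np.hstack([a,b]),None,fx=2,fy=3.5,interpolation=cv2.INTER_CUBIC)[:, :])
E
python3 - <<'E'
import cv2,numpy as np
a=cv2.imread("pics/scene2.png")[110:250,350:550]
cv2.imwrite("pics/c2a.png",cv2.resize(a,None,fx=4,fy=4,interpolation=cv2.INTER_CUBIC))
E
```

```text
tip rack [-0.0005  0.1566  0.0467] zz [-0.645 -0.763] xx [ 0.764 -0.645] F [-0.6  0.4  0.2] 13.25
```

View pics/c2a.png

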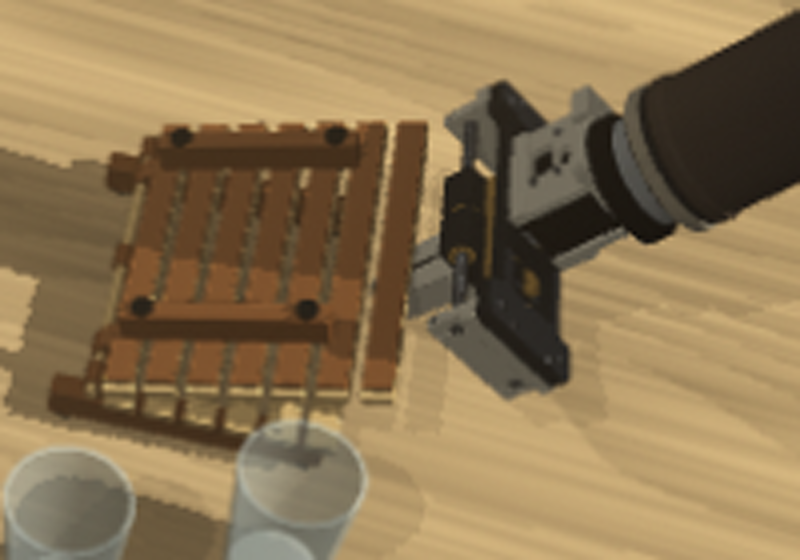

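Run:
```python
from path import *
ths=np.linspace(.25,.87,18)
tips=[tipA(.25,clr=.003),tipA(.25)]+[tipA(t) for t in ths[1:]]
print(rows(tips,[0]*len(tips)))
```

```text
[[-2, 1, -3, 0], [-4, 1, -6, 0], [-10, 1, -9, 0], [-15, 1, -13, 0], [-20, 1, -16, 0], [-26, 1, -19, 0], [-32, 2, -22, 0], [-38, 2, -24, 0], [-44, 2, -27, 0], [-50, 2, -29, 0], [-56, 2, -31, 0], [-62, 2, -33, 0], [-68, 3, -34, 0], [-74, 3, -35, 0], [-81, 3, -36, 0], [-87, 3, -37, 0], [-93, 3, -38, 0], [-100, 3, -38, 0], [-106, 3, -38, 0]]
```

Request:
move_arm([
  [-2,1,-3,0],
  [-4,1,-6,0],
  [-10,1,-9,0],
  [-15,1,-13,0],
  [-20,1,-16,0],
  [-26,1,-19,0],
  [-32,2,-22,0],
])

```text
clock: 14.22
position: [0.4575, 0.3512, 0.2204]
ee_rot: [1.689, 1.887, -0.58]
force: [-2.4, 0.8, -2.4]
width: 0.005
```

```bash
cat > snap.py <<'E'
import sys
from h import *
k=sys.argv[1]
a=arm.get_image("scene")[80:260,300:520,::-1];b=arm.get_image("side")[60:240,160:380,::-1]
cv2.imwrite(f"pics/v{k}.png",np.vstack([cv2.resize(a,(366*1,300),interpolation=cv2.INTER_CUBIC),cv2.resize(b,(366,300),interpolation=cv2.INTER_CUBIC)]))
E
python3 path.py; python3 snap.py 3
```

```text
tip rack [-0.      0.1463  0.0846] zz [-0.645 -0.763] xx [ 0.764 -0.645] F [-2.4  0.8 -2.4] 14.225
```

View pics/v3.png

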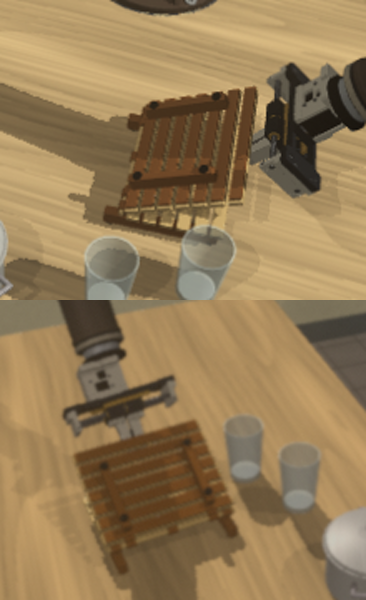

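```bash
cat > rest.py <<'E'
from path import *
def tipB(th,rho=.147):
    c=np.array([rho*np.cos(th),.037+rho*np.sin(th)])
    n=np.array([np.sin(th),-np.cos(th)])
    k=np.clip((2.44-th)/.25,-1,1)  # front corner early, rear corner late
    return c+.008*k*xx-.001*n
def T(th): return tipA(th) if th<.87 else tipB(th)
import sys
a,b,n=float(sys.argv[1]),float(sys.argv[2]),int(sys.argv[3])
ths=np.linspace(a,b,n+1)[1:]
print("tip",tr.round(4),"expect",T(a).round(4),st["clock"],st["force"].round(1))
print(rows([T(t) for t in ths],[tr[0]]*n))
E
python3 rest.py .44 1.2 19
```

```text
tip [0.0002 0.1461 0.085 ] expect [0.1464 0.085 ] 14.325 [0.8 1.2 0.1]
[[-6, 0, -3, 0], [-13, 0, -6, 0], [-19, 1, -8, 0], [-26, 1, -10, 0], [-33, 1, -11, 0], [-40, 1, -13, 0], [-47, 1, -14, 0], [-54, 1, -15, 0], [-61, 1, -16, 0], [-68, 1, -16, 0], [-75, 1, -16, 0], [-81, 1, -16, 0], [-87, 2, -15, 0], [-93, 2, -15, 0], [-99, 2, -14, 0], [-104, 2, -13, 0], [-110, 2, -11, 0], [-116, 2, -10, 0], [-121, 2, -8, 0]]
```

Request:
move_arm([
  [-6,0,-3,0],
  [-13,0,-6,0],
  [-19,1,-8,0],
  [-26,1,-10,0],
  [-33,1,-11,0],
  [-40,1,-13,0],
  [-47,1,-14,0],
  [-54,1,-15,0],
  [-61,1,-16,0],
  [-68,1,-16,0],
  [-75,1,-16,0],
])

```text
clock: 15.7
position: [0.4626, 0.3043, 0.281]
ee_rot: [1.689, 1.886, -0.579]
force: [1.7, 1.6, -2.2]
width: 0.006
```

```bash
python3 snap.py 4; python3 rest.py .88 1.7 20
```

```text
tip [-0.      0.0986  0.1455] expect [0.099  0.1458] 15.8 [ 0.4 -0.9 -0.5]
[[-6, 0, 0, 0], [-12, 0, 0, 0], [-18, 0, 1, 0], [-24, 0, 2, 0], [-30, 0, 3, 0], [-36, 0, 5, 0], [-41, 0, 6, 0], [-47, 0, 8, 0], [-53, 0, 10, 0], [-58, 0, 13, 0], [-64, 0, 15, 0], [-69, 0, 18, 0], [-74, 0, 21, 0], [-79, 0, 25, 0], [-84, 0, 28, 0], [-89, 0, 32, 0], [-94, 0, 35, 0], [-98, 0, 40, 0], [-102, 0, 44, 0], [-107, -1, 48, 0]]
```

View pics/v4.png

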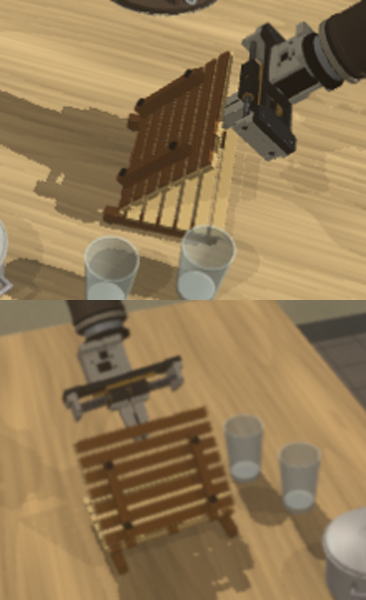

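```bash
python3 - <<'E'
s=open('rest.py').read()
s=s.replace("def tipB(th,rho=.147):\n","def tipB(th):\n    rho=.147-.008*np.clip((th-.9)/.4,0,1)\n")
open('rest.py','w').write(s)
E
python3 rest.py .88 1.7 20
```

```text
tip [-0.      0.0986  0.1455] expect [0.099  0.1458] 15.8 [ 0.4 -0.9 -0.5]
[[-6, 0, 0, 0], [-12, 0, 1, 0], [-18, 0, 3, 0], [-23, 0, 5, 0], [-29, 0, 7, 0], [-34, 0, 9, 0], [-40, 0, 11, 0], [-45, 0, 14, 0], [-50, 0, 17, 0], [-55, 0, 20, 0], [-60, 0, 23, 0], [-65, 0, 25, 0], [-70, 0, 28, 0], [-75, 0, 31, 0], [-80, 0, 34, 0], [-84, 0, 38, 0], [-88, -1, 42, 0], [-93, -1, 45, 0], [-97, -1, 49, 0], [-101, -1, 54, 0]]
```

Request:
move_arm([
  [-6,0,0,0],
  [-12,0,1,0],
  [-18,0,3,0],
  [-23,0,5,0],
  [-29,0,7,0],
  [-34,0,9,0],
  [-40,0,11,0],
  [-45,0,14,0],
  [-50,0,17,0],
  [-55,0,20,0],
  [-60,0,23,0],
  [-65,0,25,0],
  [-70,0,28,0],
  [-75,0,31,0],
  [-80,0,34,0],
  [-84,0,38,0],
  [-88,-1,42,0],
  [-93,-1,45,0],
  [-97,-1,49,0],
  [-101,-1,54,0],
])

```text
clock: 18.3
position: [0.4744, 0.1929, 0.3046]
ee_rot: [1.689, 1.886, -0.58]
force: [-1.0, 1.4, 2.3]
width: 0.005
```

```bash
python3 snap.py 5; python3 rest.py 1.7 2.4 17
```

```text
tip [-0.0002 -0.0137  0.1688] expect [-0.0128  0.1695] 18.4 [-0.2 -0.2  0.9]
[[-4, 0, 3, 0], [-7, 0, 8, 0], [-10, 0, 12, 0], [-14, 0, 17, 0], [-17, -1, 22, 0], [-19, -1, 27, 0], [-22, -1, 32, 0], [-24, -1, 37, 0], [-26, -1, 43, 0], [-28, -1, 48, 0], [-30, -2, 53, 0], [-32, -2, 59, 0], [-34, -2, 65, 0], [-36, -2, 70, 0], [-39, -2, 76, 0], [-40, -3, 82, 0], [-42, -3, 87, 0]]
```

View pics/v5.png

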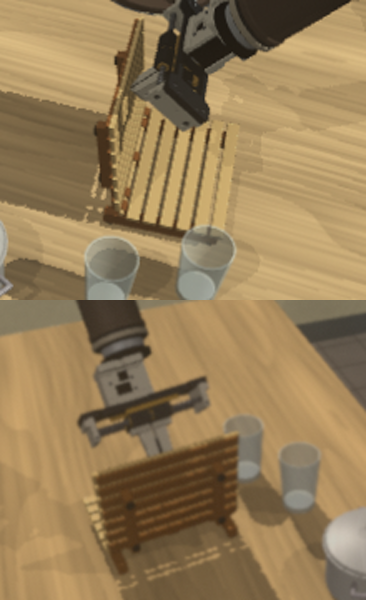

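Request:
move_arm([
  [-4,0,3,0],
  [-7,0,8,0],
  [-10,0,12,0],
  [-14,0,17,0],
  [-17,-1,22,0],
  [-19,-1,27,0],
  [-22,-1,32,0],
  [-24,-1,37,0],
  [-26,-1,43,0],
  [-28,-1,48,0],
  [-30,-2,53,0],
  [-32,-2,59,0],
  [-34,-2,65,0],
  [-36,-2,70,0],
  [-39,-2,76,0],
  [-40,-3,82,0],
  [-42,-3,87,0],
])

```text
clock: 20.52
position: [0.4836, 0.1052, 0.2649]
ee_rot: [1.689, 1.887, -0.58]
force: [0.3, 1.1, 0.3]
width: 0.003
```

```bash
python3 snap.py 6; python3 rest.py 2.4 3.14 20
```

```text
tip [-0.0005 -0.1016  0.1291] expect [-0.1022  0.1293] 20.625 [ 0.1 -0.3  0.7]
[[-2, 0, 5, 0], [-3, 0, 10, 0], [-4, -1, 16, 0], [-4, -1, 21, 0], [-5, -1, 26, 0], [-5, -1, 31, 0], [-5, -1, 36, 0], [-5, -1, 41, 0], [-4, -2, 46, 0], [-2, -2, 51, 0], [0, -2, 56, 0], [2, -2, 60, 0], [4, -2, 65, 0], [6, -3, 70, 0], [9, -3, 74, 0], [11, -3, 78, 0], [14, -3, 83, 0], [17, -3, 87, 0], [20, -4, 91, 0], [23, -4, 95, 0]]
```

View pics/v6.png

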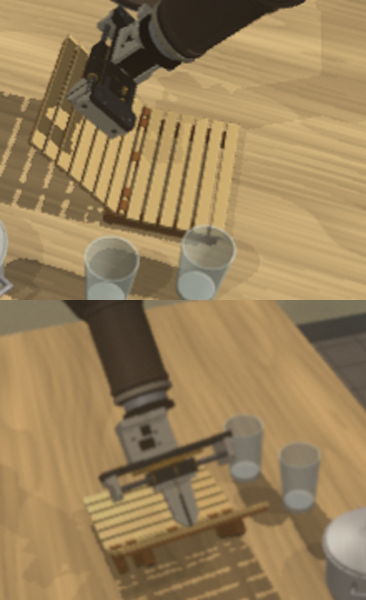

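Request:
move_arm([
  [-2,0,5,0],
  [-3,0,10,0],
  [-4,-1,16,0],
  [-4,-1,21,0],
  [-5,-1,26,0],
  [-5,-1,31,0],
  [-5,-1,36,0],
  [-5,-1,41,0],
  [-4,-2,46,0],
  [-2,-2,51,0],
  [0,-2,56,0],
  [2,-2,60,0],
  [4,-2,65,0],
  [6,-3,70,0],
  [9,-3,74,0],
  [11,-3,78,0],
  [14,-3,83,0],
])

```text
clock: 22.75
position: [0.4886, 0.0629, 0.1924]
ee_rot: [1.689, 1.887, -0.579]
force: [0.2, 0.3, 0.4]
width: 0.0
```

```bash
python3 snap.py 7; python3 rest.py 3.03 3.17 7
```

```text
tip [-1.000e-04 -1.438e-01  5.620e-02] expect [-0.1444  0.0566] 22.85 [-0.1 -0.4 -0. ]
[[1, 0, 2, 0], [3, 0, 5, 0], [4, 0, 7, 0], [6, 0, 9, 0], [8, 0, 11, 0], [9, -1, 13, 0], [11, -1, 15, 0]]
```

View pics/v7.png

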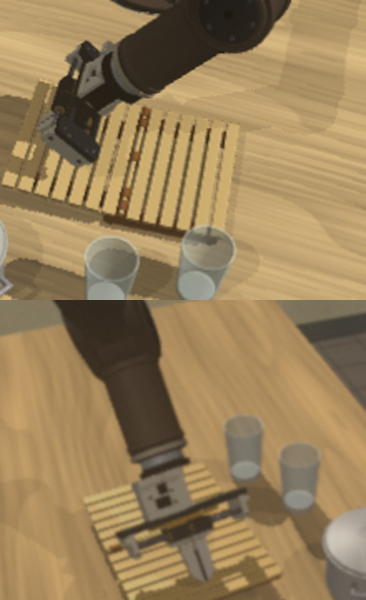

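Request:
move_arm([
  [2,0,2,0],
  [3,0,4,0],
  [5,0,6,0],
  [7,0,8,0],
  [8,0,10,0],
  [9,-1,11,0],
  [9,-1,11,0],
])

```text
clock: 23.72
position: [0.4883, 0.0627, 0.1786]
ee_rot: [1.688, 1.886, -0.579]
force: [1.0, -0.3, 0.3]
width: 0.004
```

Request:
move_arm([
  [1,0,1,0],
  [2,0,2,0],
  [2,0,2,0],
])

```text
clock: 24.1
position: [0.4885, 0.0629, 0.177]
ee_rot: [1.687, 1.884, -0.579]
force: [-1.8, 3.0, 18.1]
width: 0.003
```

```bash
python3 snap.py 8; python3 rest.py 3.1 3.17 2
```

```text
tip [ 0.0004 -0.1441  0.0415] expect [-0.145  0.047] 24.2 [-1.7  3.  17.5]
[[-1, 0, 0, 0], [2, 0, 4, 0]]
```

View pics/v8.png

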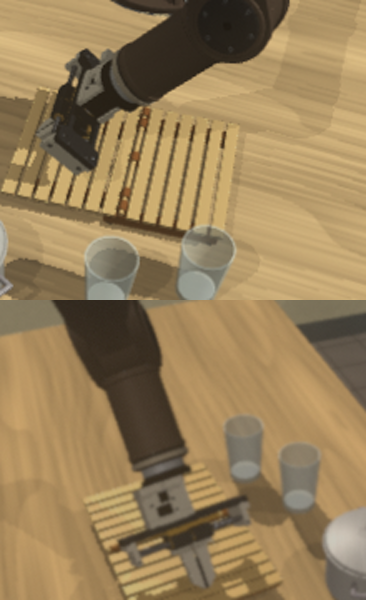

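Request:
move_arm([
  [-1,0,-2,0],
  [-4,0,-5,0],
  [-9,0,-11,0],
  [-17,1,-20,0],
  [-29,1,-34,0],
  [-45,2,-53,0],
  [-65,3,-76,0],
  [-87,4,-103,0],
  [-107,6,-127,0],
  [-120,6,-142,0],
  [-128,7,-152,0],
  [-129,7,-152,0],
])

```text
clock: 25.7
position: [0.4881, 0.0625, 0.3758]
ee_rot: [1.689, 1.886, -0.578]
force: [0.5, 0.0, -0.1]
width: 0.006
```

```bash
python3 st.py
python3 - <<'E'
from h import *
for n in ["scene","side"]:
    im=arm.get_image(n);cv2.imwrite(f"pics/{n}9.png",im[:,:,::-1])
E
```

```text
25.7 [-0.199, 0.348, -0.362, 1.938, 0.794, 1.31, -0.837] [0.4881 0.0625 0.3758] [ 0.5  0.  -0.1] 0.006
[[-0.0704  0.9917  0.108 ]
 [ 0.7611  0.1234 -0.6368]
 [-0.6448  0.0373 -0.7634]]
```

View pics/scene9.png

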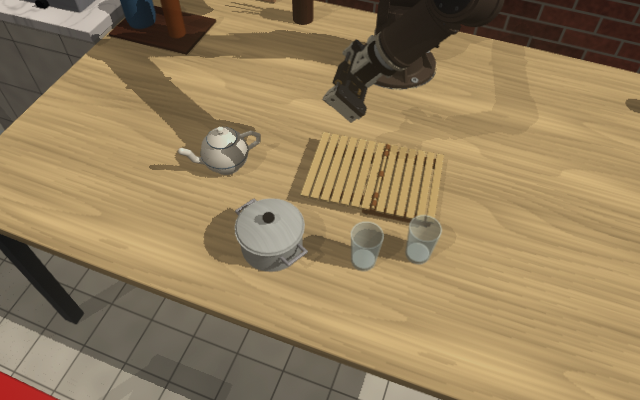

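View pics/side9.png

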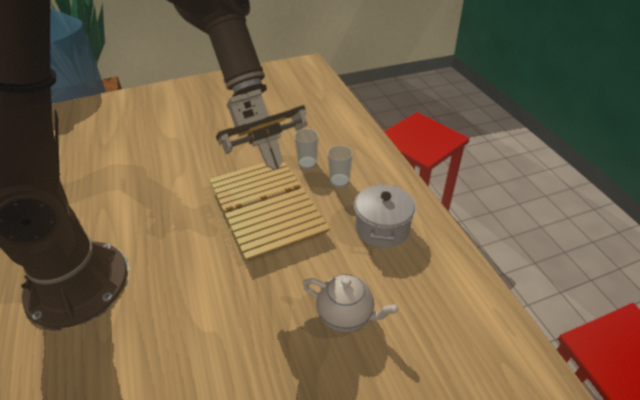

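Run:
```python
from h import *
p=[.4921,.0923,.1069]
out=[]
for n,(r0,r1,c0,c1) in (("scene",(120,230,290,460)),("side",(150,265,200,340))):
    im=cv2.resize(cv2.imread(f"pics/{n}9.png")[r0:r1,c0:c1],None,fx=4,fy=4,interpolation=cv2.INTER_CUBIC)
    for th,col in((3.1416,(0,0,255)),(3.04,(255,0,0))):
        L=rk(p,leaf(th,[(-.11,.175,.001),(.11,.175,.001)]))
        for u in proj(n,L): cv2.circle(im,(int((u[0]-c0+.5)*4),int((u[1]-r0+.5)*4)),3,col,-1)
    for u in proj(n,rk(p,[(-.11,.145,.036),(.11,.145,.036),(.094,-.025,.02)])): cv2.circle(im,(int((u[0]-c0+.5)*4),int((u[1]-r0+.5)*4)),3,(0,255,0),-1)
    cv2.imwrite(f"pics/{n}10.png",im)
```

```text
(no output)
```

View pics/scene10.png

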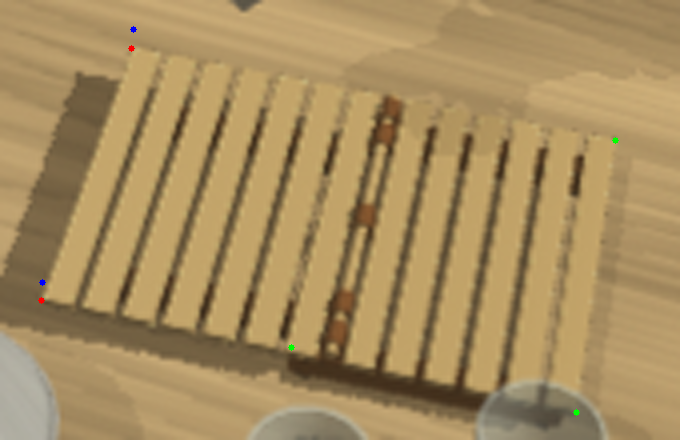

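View pics/side10.png

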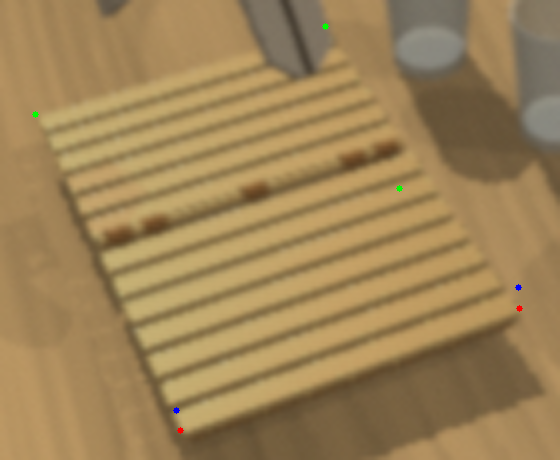

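```bash
python3 -c "
from cell import arm
print(arm.observe()['dq'].round(4)); print(arm.sign_off())"
```

```text
[-0.0031  0.0123  0.0009  0.0063  0.0006 -0.0002 -0.0021]
the job is handed in; nothing more can be done
None
```

The rack is opened out flat: the upper leaf now lies on the counter on the far side of the spine. The job was handed in at about 26 s of the 58 s.

**How it was done**
- The moves offer no tilt command. I tilted the tool about 0.7 rad by driving the wrist against its joint limit, high up and away from the things on the counter.
- I put the closed fingertips under the projecting edge, pushed the leaf up and over in slow arcs, and eased it down. The angle rate I commanded was about 0.25–0.35 rad/s.
- I stopped when the force jumped to about 18 N as the leaf met the counter, then backed the arm straight up, 200 mm clear.

**What the last checks showed**
- In both cameras the leaf's free corners fall on the positions predicted for 3.14 rad. They are clearly off those for 3.04 rad.
- The rack is where it was first measured, to within a few millimetres.
- The teapot, tumblers and rice pot look unmoved in both pictures, judged by eye.
- The arm was at rest, with about 0 N on the tool.

**What was not clean**
- A direction change in free air read about 64 N at the wrist (the limit is 120 N).
- While the tool was being tilted, joint 6 read 2.001–2.002 rad against its stated limit of 2.

I can't tell from here whether that joint reading counts as passing its range.

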